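# Put the setting dies away in height order on the stepped stand

### The job

Put the four loose setting dies of the hand press away in the stepped wooden die stand, upright and one to each pocket, in order of height: the tallest die on the lowest step, up to the shortest die on the highest step, so that all four heads come level. Do not shove or knock over the two thread spools standing among the dies.

Things in the scene. Friction and masses are not known exactly. Their poses are not given: they have to be found in the camera images.
- die_30: the shortest setting die, light steel with a broad flared head: 22 mm across, 30 mm tall. It stands upright and loose on the worktop; the fingers close on it at 22 mm at every height; origin at the centre of its underside, z along its axis upwards
- die_38: the second shortest setting die, dark steel, waisted below the head: 22 mm across, 38 mm tall. It stands upright and loose on the worktop; the fingers close on it at 22 mm at every height; origin at the centre of its underside, z along its axis upwards
- die_45: the second tallest setting die, light steel with a slim stepped stem: 22 mm across the foot, 45 mm tall. It stands upright and loose on the worktop; the fingers close on it at 22 mm at every height; origin at the centre of its underside, z along its axis upwards
- die_53: the tallest setting die, bright steel, with a foot and a head of the same width joined by a narrower neck: 22 mm across, 53 mm tall. It stands upright and loose on the worktop; the fingers close on it at 22 mm, or 16 mm at the neck, 17 to 34 mm up; origin at the centre of its underside, z along its axis upwards
- step_1: the highest of the four steps of the fixed wooden die stand: a block 54 mm by 50 mm with a round pocket 40 mm wide and 6 mm deep in its top, cork on the pocket floor. Origin at the centre of the pocket floor, 33 mm above the worktop (block top 39 mm); z up, y along the row towards the lowest step, x across the row. The steps stand 50 mm apart in one straight row, highest at one end and lowest at the other
- step_2: the second highest of the four steps of the fixed wooden die stand: a block 54 mm by 50 mm with a round pocket 40 mm wide and 6 mm deep in its top, cork on the pocket floor. Origin at the centre of the pocket floor, 25 mm above the worktop (block top 31 mm); z up, y along the row towards the lowest step, x across the row. The steps stand 50 mm apart in one straight row, highest at one end and lowest at the other
- step_3: the second lowest of the four steps of the fixed wooden die stand: a block 54 mm by 50 mm with a round pocket 40 mm wide and 6 mm deep in its top, cork on the pocket floor. Origin at the centre of the pocket floor, 18 mm above the worktop (block top 24 mm); z up, y along the row towards the lowest step, x across the row. The steps stand 50 mm apart in one straight row, highest at one end and lowest at the other
- step_4: the lowest of the four steps of the fixed wooden die stand: a block 54 mm by 50 mm with a round pocket 40 mm wide and 6 mm deep in its top, cork on the pocket floor. Origin at the centre of the pocket floor, 10 mm above the worktop (block top 16 mm); z up, y along the row towards the lowest step, x across the row. The steps stand 50 mm apart in one straight row, highest at one end and lowest at the other
- spool_white: spool of white thread standing among the dies, loose: 33 mm wide, 55 mm tall; origin at the centre of its underside. A bystander
- spool_blue: spool of blue thread standing among the dies, loose: 33 mm wide, 55 mm tall; origin at the centre of its underside. A bystander
There are look-alikes about, which are no part of the job. What is shaped like the die_53 but green, turquoise or yellow is not meant.

How it is judged:
At the end, for the whole second after the job is handed in: Each die stands upright (within 0.1 rad) on the floor of its own pocket (underside within 3 mm of it, axis within 12 mm of the pocket's centre): 53 mm die in the lowest step, 45 mm in the second lowest, 38 mm in the second highest, 30 mm in the highest; all released and at rest (horizontal distance between die_30 and step_1 below 0.012 m and z of die_30 in the frame of step_1 between -0.003 and 0.003 m and angle between each of die_30, die_38, die_45, die_53's own z axis and vertical below 0.1 rad and linear speed of each of die_30, die_38, die_45, die_53 below 0.02 m/s and angular speed of each of die_30, die_38, die_45, die_53 below 0.3 rad/s and contact force between each of die_30, die_38, die_45, die_53 and the fingers below 0.1 N and horizontal distance between die_38 and step_2 below 0.012 m and z of die_38 in the frame of step_2 between -0.003 and 0.003 m and horizontal distance between die_45 and step_3 below 0.012 m and z of die_45 in the frame of step_3 between -0.003 and 0.003 m and horizontal distance between die_53 and step_4 below 0.012 m and z of die_53 in the frame of step_4 between -0.003 and 0.003 m); the robot touches nothing.
It fails at once if the white thread spool is shoved along or knocked over (distance of spool_white from where it was at the start of the episode above 0.03 m or angle between spool_white's own z axis and vertical above 0.5 rad).
It fails at once if the blue thread spool is shoved along or knocked over (distance of spool_blue from where it was at the start of the episode above 0.03 m or angle between spool_blue's own z axis and vertical above 0.5 rad).
It also fails if it takes over 93 s, if anything falls off the work surface, if the arm or the gripper's body presses on something with over 40 N, if the wrist force passes 120 N, or if a joint passes its speed limit or range.

### The arm

A 6-joint arm with a two-finger parallel gripper is mounted at the origin on a cart in front of the work surface, level with it; the furniture and walls round the work are solid. World frame = base frame: x ahead of the robot, y to its left, z up, the work surface at z = 0. Lengths are in m, angles in rad, forces in N, time in s.
With the tool pointing down it reaches from about 0.275 to 0.825 m from the base axis. Payload 5.2 kg.
Tool frame: the origin (TCP) lies at the very end of the fingers, on their centre line; the grasp point (between the pads) lies env.pinch_z behind it (env.pinch_z is the distance from the TCP to the grasp point, in m); z points along the fingers, y is the line along which they close (so a half turn about z gives the same grasp; the last joint's range is limited). The gripper opens to 93 mm and grips with 3 to 60 N. Pads are 15 mm wide; open, the fingers measure 128 mm over their backs; the gripper's body (75 mm by 188 mm) begins 65 mm behind the grasp point.
Start: joints at [-0.203, 0.259, 1.535, -0, 1.348, -0.203], TCP at [0.55, 0, 0.219] pointing down, gripper open.
Joint ranges: [-3.14, 3.14], [-0.91, 2.08], [0.19, 2.58], [-1.22, 4.36], [0.22, 2.71], [-3.12, 3.12]. Speed limits (rad/s): [2.57, 2.57, 3.14, 3.14, 3.14, 3.14].

### API

Orientations are given as a rotation vector (axis times angle).
In Python, from station import env gives the robot as it stands.
- The arm moves only by the tool arm_command, never from a script. Its argument "deltas" is a list that holds one entry, the list of rows, each a list of 7 numbers: the turn, a rotation vector about the tool's x, y, z in rad, then the shift along the tool's x, y, z in cm, then the finger opening in cm, from 0 to 9.3. A call has exactly 10 rows; each row is the pose to reach, as a shift and turn from the pose commanded when the call began, along the tool's axes at that moment; what a row does not reach only later rows make up. A row lasts 1/10 s, in which the tool goes at most 50 mm and 8.59 degrees, less where a joint would pass 70% of its speed; a pose out of reach is approached as far as the arm can. A call with a gripper value outside its range is refused whole. The fingers move at their own pace and stop on an object; "grip_force" is the grip in N (left out, the last holds). Time passes only in rows, so rows that repeat a pose let the fingers close, or fill a call up. It gives the time, the measured TCP pose, the force, the opening and the grip force at its end, in the units of the state.
- env.observe(): the state, without advancing time (a new reading comes with each control period).
- env.snapshot(name): name is "scene" or "side" or "wrist"; returns a dict with "img" (384x512x3 uint8, red, green, blue), "fx", "fy", "cx", "cy" (pixels), "world_from_camera" (4x4, takes a point from camera to world coordinates); the wrist camera has in their place "mount" (4x4, takes a point from camera to tool coordinates, whose origin is the TCP and whose axes are the flange's). Camera axes: x right, y down, z forward; pixel columns grow to the right and rows downward; lengths in m; the calibration is good to about 2 mm. The wrist camera is an equidistant fisheye: a pixel r from the principal point sees the ray r / f radians off the axis. A picture is of the moment at which its call begins: read the wrist's pose just before it. There is no depth.
- env.hand_in(): hands the job in; it is judged then, once.
The state is a dict: "time": time; "joints": joint angles; "joint_velocities": joint speeds; "tau": joint torques, N m; "ee_pos": TCP position; "ee_rot": TCP orientation; "ft_force": force on the tool from outside, world axes, zero at the start; "wrist_torque": the same for the moment, N m; "opening": finger opening in m; "grip_force": force on a finger pad.
Only numpy, scipy, OpenCV 4.12 (cv2) and the standard library are available. Lean on these libraries where they do the work, as an engineer would, in place of code of your own. Each camera call takes 0.05 s, during which the arm holds its last target. There are 200 camera calls.

## Working session

There is one attempt and no reset: what is moved stays moved. The work goes in short steps, Python scripts to look and compute and a tool call to move; the robot and the scene stay as the last step left them, time stands still between calls to the robot, and variables do not carry over. Pictures are saved under pics/ and viewed, at most 14 in all, crops included, and the job is handed in when it is done.

Besides the shell and the picture viewer there is one more tool, called after "Emit:" as name(argument=value, ...) on one line, values as JSON. arm_command: Moves the arm, as the interface text tells. Its arguments: {"type":"object","properties":{"deltas":{"type":"array"},"grip_force":{"type":"number"}},"required":["deltas"]}

```bash
mkdir -p pics; ls
python3 - <<'E'
from station import env
import cv2, numpy as np
o=env.observe(); print(o['time'],o['ee_pos'],o['ee_rot'],o['opening'],env.pinch_z)
for n in ('scene','side','wrist'):
    s=env.snapshot(n); cv2.imwrite(f'pics/{n}0.png',s['img'][:,:,::-1])
    print(n,s['fx'],s['fy'],s['cx'],s['cy'],np.round(s.get('world_from_camera',s.get('mount')),4).tolist())
a=cv2.imread('pics/scene0.png');b=cv2.imread('pics/wrist0.png')
cv2.imwrite('pics/s.png',cv2.resize(a,(800,600)));cv2.imwrite('pics/w.png',cv2.resize(b,(800,600)))
E
```

```text
pics
0.0 [5.49475207e-01 1.03468805e-04 2.17841592e-01] [-2.22044189e+00 -2.22039954e+00  1.55874527e-03] 0.09295860770041367 0.0188
scene 485.947327797484 485.947327797484 256.4968117876723 190.37861770916365 [[0.4386, -0.37, 0.819, -0.405], [-0.8986, -0.167, 0.4058, -0.5194], [-0.0134, -0.9139, -0.4057, 0.5401], [0.0, 0.0, 0.0, 1.0]]
side 456.35981368877265 456.35981368877265 264.41431946542843 190.24947883465472 [[-0.9063, -0.2952, 0.3025, 0.2238], [-0.422, 0.5937, -0.6851, 0.658], [0.0226, -0.7486, -0.6626, 0.7176], [0.0, 0.0, 0.0, 1.0]]
wrist 297.3186396354542 297.3186396354542 258.86082538505514 191.45027780600086 [[0.0007, -0.9647, -0.2634, 0.0721], [1.0, 0.0007, 0.0, -0.0007], [0.0002, -0.2634, 0.9647, -0.1664], [0.0, 0.0, 0.0, 1.0]]
```

View pics/s.png

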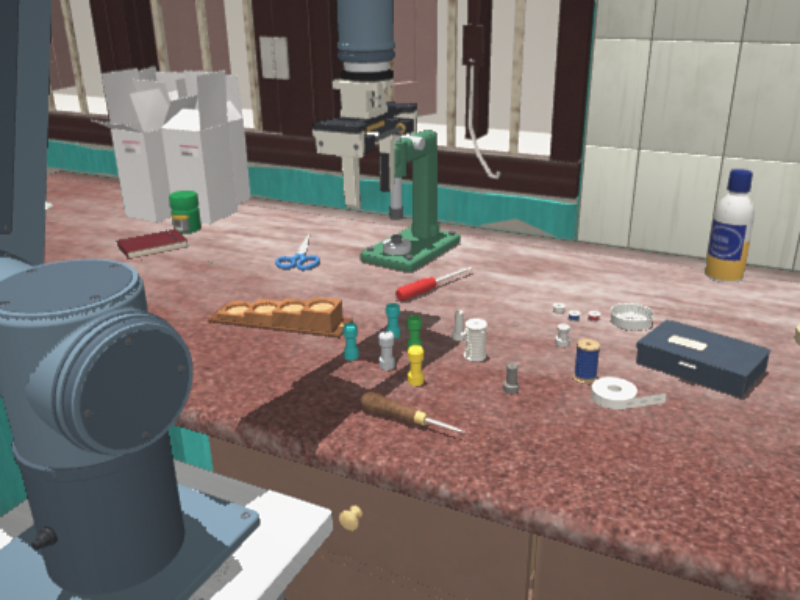

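View pics/w.png

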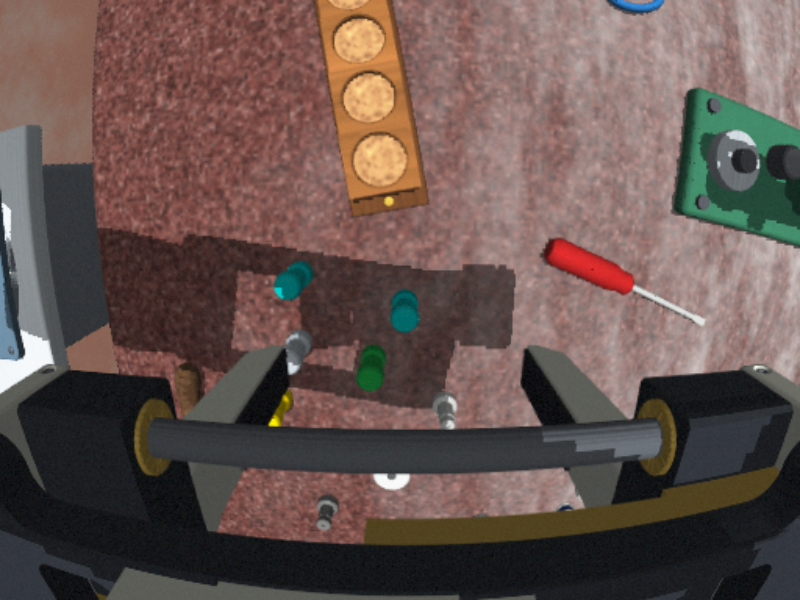

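In the scene view (800×600 scale), the candidates of die_53's shape are teal (350,342), teal (392,320), green (415,332), yellow (415,365) and bright steel (386,350). Only the steel one fits, because coloured ones are excluded. The others are die_45 (460,325), die_38 dark (511,378) and die_30 (562,335). The white spool is at (475,340) and the blue one at (587,360). The stand is at left, with its highest step nearest the dies. Next I'll look at an enlarged crop and the side view.

Run:
```python
import cv2
a=cv2.imread('pics/scene0.png')[180:260,120:420]
# two strips stacked: each 150 wide x 80 -> x5.33
l=cv2.resize(a[:,80:230],(800,427),interpolation=cv2.INTER_CUBIC)
cv2.imwrite('pics/c1.png',cv2.resize(cv2.imread('pics/scene0.png')[185:260,205:385],(800,333),interpolation=cv2.INTER_CUBIC))
cv2.imwrite('pics/sd.png',cv2.resize(cv2.imread('pics/side0.png'),(800,600)))
```

```text
(no output)
```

View pics/c1.png

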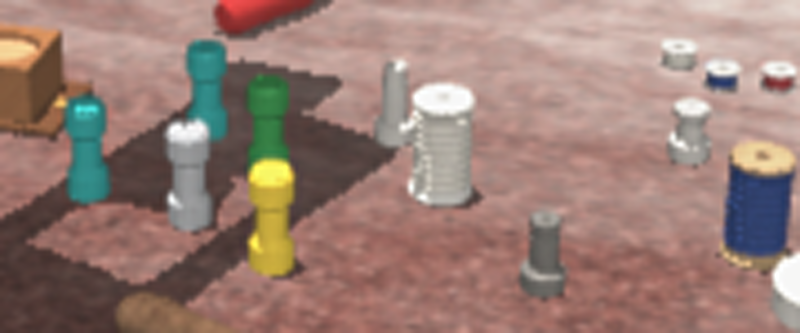

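View pics/sd.png

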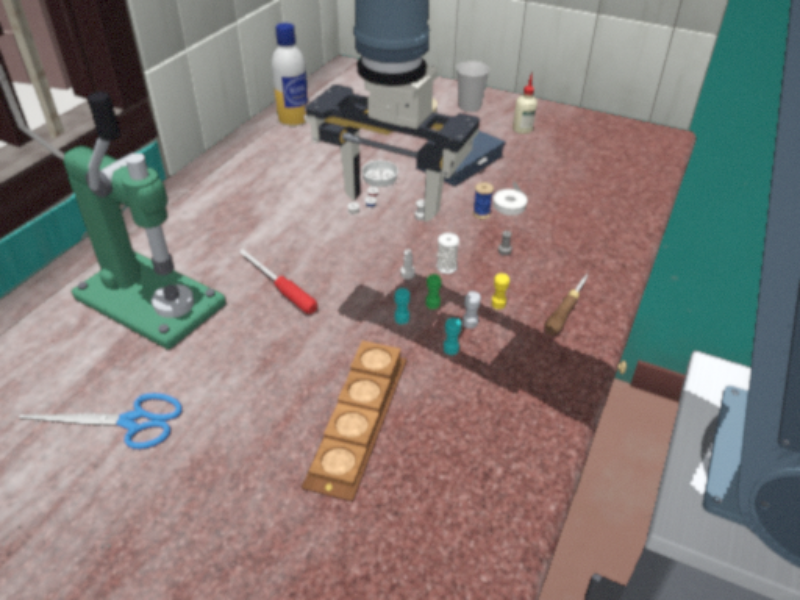

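The crop confirms the bright steel die_53 (crop 188,175) as separate from the teal, green and yellow look-alikes. It also shows die_45 (393,100), partly behind the white spool (443,145), dark die_38 (543,255), die_30 (690,130) and the blue spool (760,205). In the side view the stand's low end is the near one (338,462), and its high end (377,360) faces the dies.

```bash
cat > h.py <<'E'
from station import env
import numpy as np, cv2
from scipy.spatial.transform import Rotation as R
def wristT():
    o=env.observe(); T=np.eye(4); T[:3,:3]=R.from_rotvec(o['ee_rot']).as_matrix(); T[:3,3]=o['ee_pos']; return T
def ray(cam,T,px,fish=False):
    d=np.array([(px[0]-cam['cx'])/cam['fx'],(px[1]-cam['cy'])/cam['fy'],1.])
    if fish:
        r=np.hypot(d[0],d[1]); d=np.array([d[0]/r*np.sin(r),d[1]/r*np.sin(r),np.cos(r)])
    return T[:3,3],T[:3,:3]@d
def hit(cam,T,px,z,fish=False):
    p,d=ray(cam,T,px,fish); return (p+d*(z-p[2])/d[2])[:2]
E
python3 - <<'E'
from h import *
s=env.snapshot('scene'); d=env.snapshot('side'); w=env.snapshot('wrist'); Tw=wristT()@w['mount']
S={'d53':[(188,128,.053),(190,219,0)],'d45':[(396,64,.045),(391,137,0)],'d38':[(545,216,.038),(543,288,0)],'d30':[(691,104,.030),(688,156,0)],
'white':[(443,95,.055),(443,192,0)],'blue':[(763,156,.055),(755,255,0)],'yel':[(271,170,.053),(271,264,0)],'green':[(268,84,.053)],'tealA':[(86,106,.053),(89,191,0)],'tealB':[(206,49,.053),(208,130,0)]}
for k,v in S.items(): print(k,[np.round(hit(s,s['world_from_camera'],(205+x/4.444,185+y/4.444),z)*1000).tolist() for x,y,z in v])
D={'d53':[(473,297,.053),(471,323,0)],'d45':[(409,252,.045),(407,274,0)],'d38':[(506,236,.038),(505,250,0)],'white':[(448,240,.055),(447,266,0)],'blue':[(484,188,.055),(483,210,0)],'d30':[(421,203,.03),(421,215,0)],
'st1':[(377,359,.033)],'st2':[(365,391,.025)],'st3':[(352,425,.018)],'st4':[(338,462,.010)]}
print('side')
for k,v in D.items(): print(k,[np.round(hit(d,d['world_from_camera'],(x/1.5625,y/1.5625),z)*1000).tolist() for x,y,z in v])
print('wrist')
W={'d53':(296,358,0.0),'d45':(444,405,.0),'d38':(326,508,0),'st1':(380,158,.033),'st2':(369,97,.025),'st3':(359,39,.018),'tA':(306,270,0),'tB':(405,298,0),'gr':(374,352,0)}
for k,(x,y,z) in W.items(): print(k,np.round(hit(w,Tw,(x/1.5625,y/1.5625),z,True)*1000).tolist())
E
```

```text
d53 [[454.0, -70.0], [456.0, -69.0]]
d45 [[584.0, -130.0], [584.0, -128.0]]
d38 [[468.0, -253.0], [466.0, -255.0]]
d30 [[631.0, -280.0], [629.0, -282.0]]
white [[539.0, -174.0], [537.0, -176.0]]
blue [[539.0, -339.0], [539.0, -339.0]]
yel [[431.0, -127.0], [432.0, -126.0]]
green [[517.0, -85.0]]
tealA [[455.0, -11.0], [460.0, -7.0]]
tealB [[543.0, -36.0], [550.0, -32.0]]
side
d53 [[452.0, -67.0], [452.0, -70.0]]
d45 [[581.0, -129.0], [583.0, -130.0]]
d38 [[463.0, -245.0], [465.0, -258.0]]
white [[534.0, -172.0], [535.0, -177.0]]
blue [[537.0, -335.0], [539.0, -350.0]]
d30 [[628.0, -280.0], [631.0, -287.0]]
st1 [[527.0, 83.0]]
st2 [[519.0, 133.0]]
st3 [[511.0, 183.0]]
st4 [[502.0, 233.0]]
wrist
d53 [450.0, -89.0]
d45 [586.0, -135.0]
d38 [465.0, -266.0]
st1 [531.0, 85.0]
st2 [522.0, 134.0]
st3 [513.0, 184.0]
tA [464.0, -7.0]
tB [549.0, -32.0]
gr [522.0, -82.0]
```

Positions (mm): die_53 (454,-69), die_45 (583,-129), die_38 (465,-255), die_30 (630,-282). Steps 1 to 4 are at (529,84), (520,134), (512,184) and (503,233). I'll start with die_53, moving above it first.

Emit:
arm_command(deltas=[[[0,0,0,-1.5,-2,2,4.4],[0,0,0,-3,-4,4.5,4.4],[0,0,0,-4.5,-6,7,4.4],[0,0,0,-6,-8,9.5,4.4],[0,0,0,-6.9,-9.5,11.8,4.4],[0,0,0,-6.9,-9.5,13,4.4],[0,0,0,-6.9,-9.5,13,4.4],[0,0,0,-6.9,-9.5,13,4.4],[0,0,0,-6.9,-9.5,13,4.4],[0,0,0,-6.9,-9.5,13,4.4]]], grip_force=15)

```text
time: 1.3
ee_pos: [0.4559, -0.069, 0.0895]
ee_rot: [2.22, 2.221, 0.001]
ft_force: [0.3, 0.1, 0.0]
opening: 0.044
grip_force: 0.0
```

```bash
cat > look.py <<'E'
import sys
from h import *
o=env.observe(); w=env.snapshot('wrist'); np.savez('last.npz',T=wristT()@w['mount'])
cv2.imwrite('pics/%s.png'%sys.argv[1],cv2.resize(w['img'][:,:,::-1],(800,600)))
print(o['time'],o['ee_pos'],o['ee_rot'],o['opening'])
E
python3 look.py w1
```

```text
1.3 [ 0.45594201 -0.06904479  0.08950264] [2.2195446e+00 2.2208977e+00 1.1508766e-03] 0.04402080366557624
```

View pics/w1.png

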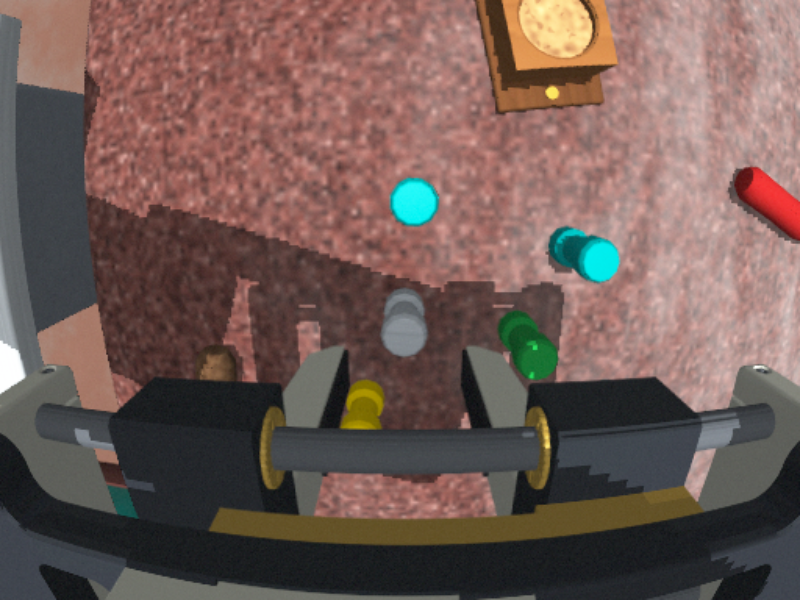

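The steel die (head at 404,334) is centred between the fingers, with teal, green and yellow clear of them, and the head back-projects to (455,-69). I'll descend and grip.

Emit:
arm_command(deltas=[[[0,0,0,0,0,2.5,4.4],[0,0,0,0,0,5,4.4],[0,0,0,0,0,7,4.4],[0,0,0,0,0,7.9,4.4],[0,0,0,0,0,7.9,4.4],[0,0,0,0,0,7.9,1.4],[0,0,0,0,0,7.9,1.4],[0,0,0,0,0,7.9,1.4],[0,0,0,0,0,7.9,1.4],[0,0,0,0,0,7.9,1.4]]], grip_force=15)

```text
time: 2.35
ee_pos: [0.4557, -0.0692, 0.0104]
ee_rot: [2.22, 2.22, 0.001]
ft_force: [0.0, -0.2, 6.3]
opening: 0.0218
grip_force: 15.0
```

Emit:
arm_command(deltas=[[[0,0,0,0,0,-3,1.4],[0,0,0,0,0,-6.5,1.4],[0,0,0,2,0,-9.5,1.4],[0,0,0,6,1,-10,1.4],[0,0,0,10.5,2,-10,1.4],[0,0,0,15,3,-10,1.4],[0,0,0,19.5,4,-10,1.4],[0,0,0,24,4.7,-10,1.4],[0,0,0,28,4.7,-10,1.4],[0,0,0,30.2,4.7,-10,1.4]]])

```text
time: 3.35
ee_pos: [0.5014, 0.2361, 0.1094]
ee_rot: [-2.218, -2.223, -0.0]
ft_force: [1.1, 0.5, -0.1]
opening: 0.0217
grip_force: 15.0
```

Emit:
arm_command(deltas=[[[0,0,0,0,0,0,1.4],[0,0,0,0,0,0,1.4],[0,0,0,0,0,0,1.4],[0,0,0,0,0,1,1.4],[0,0,0,0,0,2,1.4],[0,0,0,0,0,3,1.4],[0,0,0,0,0,3,1.4],[0,0,0,0,0,3,1.4],[0,0,0,0,0,3,1.4],[0,0,0,0,0,3,1.4]]])

```text
time: 4.35
ee_pos: [0.5024, 0.2331, 0.0801]
ee_rot: [2.221, 2.221, 0.001]
ft_force: [0.4, -0.4, -0.5]
opening: 0.0216
grip_force: 15.0
```

```bash
python3 look.py w2
```

```text
4.35 [0.50235291 0.23313104 0.08005128] [2.22105436e+00 2.22120342e+00 1.12789482e-03] 0.021629913006744578
```

View pics/w2.png

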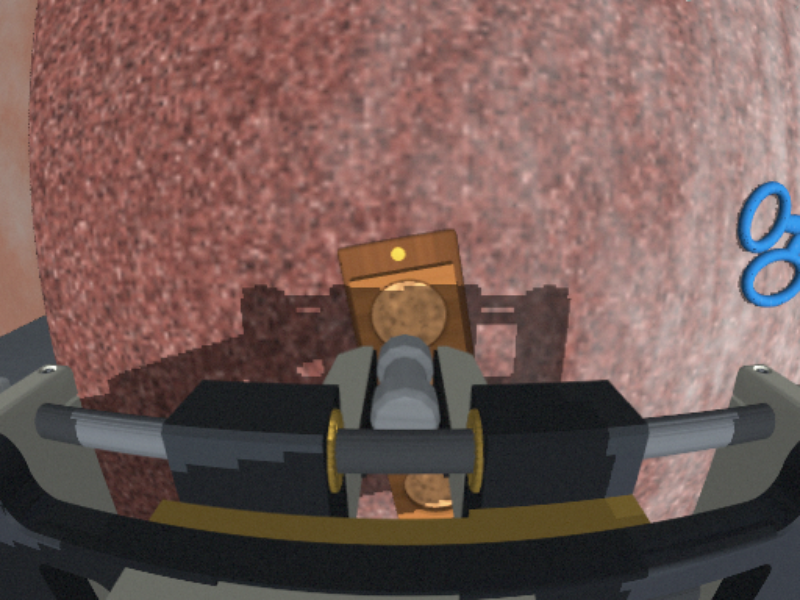

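Pocket 4's floor ellipse is at (409,313), back-projecting to (504,233), directly under the held die (about 405,400). I'll lower it and release.

Emit:
arm_command(deltas=[[[0,0,0,0,0.1,2,1.4],[0,0,0,0,0.1,4,1.4],[0,0,0,0,0.1,5,1.4],[0,0,0,0,0.1,5.5,1.4],[0,0,0,0,0.1,5.9,1.4],[0,0,0,0,0.1,5.9,1.4],[0,0,0,0,0.1,5.9,1.4],[0,0,0,0,0.1,5.9,3],[0,0,0,0,0.1,5.9,4.4],[0,0,0,0,0.1,5.9,4.4]]])

```text
time: 5.4
ee_pos: [0.5032, 0.2331, 0.0209]
ee_rot: [2.221, 2.221, 0.001]
ft_force: [-0.8, -0.7, -0.0]
opening: 0.0405
grip_force: 0.0
```

Emit:
arm_command(deltas=[[[0,0,0,0,0,-3,4.4],[0,0,0,0,0,-7,4.4],[0,0,0,-3,1,-9.5,4.4],[0,0,0,-7.5,2.5,-10,4.4],[0,0,0,-12,3.5,-10,4.4],[0,0,0,-16.5,4.5,-10,4.4],[0,0,0,-21,5.5,-10,4.4],[0,0,0,-25.5,6.5,-10,4.4],[0,0,0,-30,7.5,-10,4.4],[0,0,0,-34,8,-9,4.4]]])

```text
time: 6.4
ee_pos: [0.5846, -0.1098, 0.1121]
ee_rot: [2.22, 2.218, 0.002]
ft_force: [0.4, 0.7, -0.2]
opening: 0.0442
grip_force: 0.0
```

Emit:
arm_command(deltas=[[[0,0,0,-2.2,0,0,4.4],[0,0,0,-2.2,0,1,4.4],[0,0,0,-2.2,0,2,4.4],[0,0,0,-2.2,0,2,4.4],[0,0,0,-2.2,0,2,4.4],[0,0,0,-2.2,0,2,4.4],[0,0,0,-2.2,0,2,4.4],[0,0,0,-2.2,0,2,4.4],[0,0,0,-2.2,0,2,4.4],[0,0,0,-2.2,0,2,4.4]]])

```text
time: 7.4
ee_pos: [0.5831, -0.129, 0.0908]
ee_rot: [2.221, 2.221, 0.0]
ft_force: [-0.8, -0.4, 0.3]
opening: 0.0441
grip_force: 0.0
```

```bash
python3 look.py w3
```

```text
7.4 [ 0.58307817 -0.12895537  0.0908162 ] [2.22115449e+00 2.22132636e+00 1.29635400e-04] 0.044078882949528594
```

View pics/w3.png

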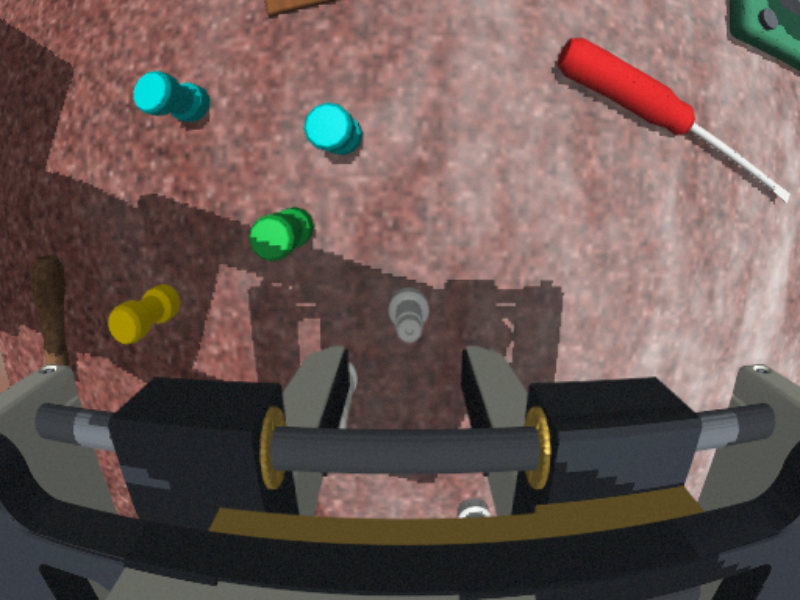

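die_45 (top at 409,330; foot at 408,305) is between the fingers, at (584.5,-130). The green look-alike is clear, and the spool edge (345,390) is behind the left finger. I'll descend and grip.

Emit:
arm_command(deltas=[[[0,0,0,-0.1,0.1,2.5,4.4],[0,0,0,-0.1,0.1,5,4.4],[0,0,0,-0.1,0.1,7,4.4],[0,0,0,-0.1,0.1,8,4.4],[0,0,0,-0.1,0.1,8,4.4],[0,0,0,-0.1,0.1,8,1.4],[0,0,0,-0.1,0.1,8,1.4],[0,0,0,-0.1,0.1,8,1.4],[0,0,0,-0.1,0.1,8,1.4],[0,0,0,-0.1,0.1,8,1.4]]])

```text
time: 8.45
ee_pos: [0.5847, -0.1303, 0.0117]
ee_rot: [2.22, 2.22, 0.001]
ft_force: [0.9, 0.1, 5.2]
opening: 0.0218
grip_force: 15.0
```

Emit:
arm_command(deltas=[[[0,0,0,0,0,-3,1.4],[0,0,0,0,0,-6.5,1.4],[0,0,0,2,-0.5,-9.5,1.4],[0,0,0,6,-1.5,-10,1.4],[0,0,0,10.5,-2.5,-10,1.4],[0,0,0,15,-3.5,-10,1.4],[0,0,0,19.5,-4.5,-10,1.4],[0,0,0,24,-5.5,-10,1.4],[0,0,0,28,-6.5,-10,1.4],[0,0,0,31.4,-7.2,-10,1.4]]])

```text
time: 9.45
ee_pos: [0.5108, 0.1861, 0.1107]
ee_rot: [-2.22, -2.222, 0.0]
ft_force: [0.2, 0.1, -0.6]
opening: 0.0224
grip_force: 15.0
```

Emit:
arm_command(deltas=[[[0,0,0,0,0,0,1.4],[0,0,0,0,0,0,1.4],[0,0,0,0,0,0,1.4],[0,0,0,0,0,1,1.4],[0,0,0,0,0,2,1.4],[0,0,0,0,0,3,1.4],[0,0,0,0,0,3,1.4],[0,0,0,0,0,3,1.4],[0,0,0,0,0,3,1.4],[0,0,0,0,0,3,1.4]]])

```text
time: 10.45
ee_pos: [0.5123, 0.1841, 0.081]
ee_rot: [2.221, 2.221, 0.001]
ft_force: [0.1, -0.2, 0.3]
opening: 0.0219
grip_force: 15.0
```

```bash
python3 look.py w4
```

```text
10.45 [0.51234262 0.18409377 0.08104622] [2.22103289e+00 2.22117094e+00 1.01780797e-03] 0.021941384238365565
```

View pics/w4.png

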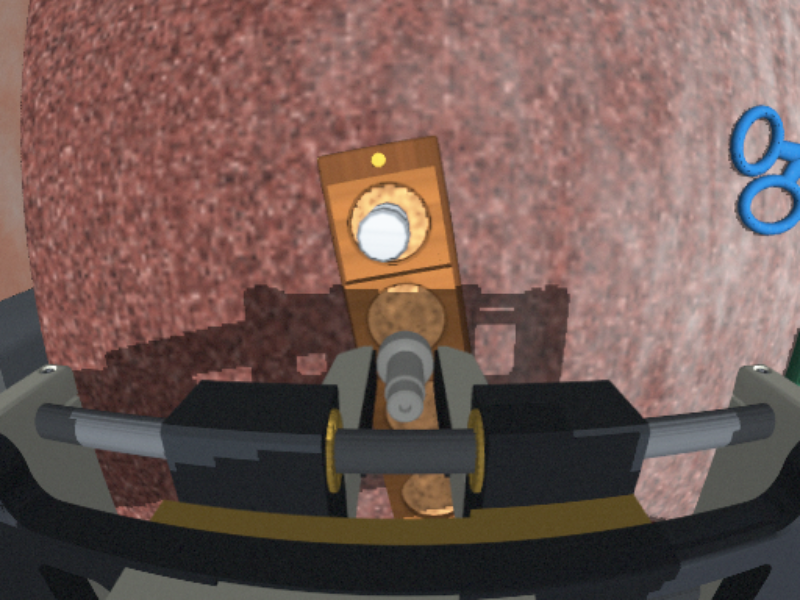

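die_53 stands upright in pocket 4 (head at 384,232). Pocket 3 (407,318) lies directly under the held die_45. I'll lower it and release.

Emit:
arm_command(deltas=[[[0,0,0,0,0.1,2,1.4],[0,0,0,0,0.1,3.5,1.4],[0,0,0,0,0.1,4.5,1.4],[0,0,0,0,0.1,4.8,1.4],[0,0,0,0,0.1,5.1,1.4],[0,0,0,0,0.1,5.1,1.4],[0,0,0,0,0.1,5.1,1.4],[0,0,0,0,0.1,5.1,3],[0,0,0,0,0.1,5.1,4.4],[0,0,0,0,0.1,5.1,4.4]]])

```text
time: 11.5
ee_pos: [0.5131, 0.184, 0.0299]
ee_rot: [2.221, 2.221, 0.0]
ft_force: [0.0, 0.3, 0.2]
opening: 0.0409
grip_force: 0.0
```

Emit:
arm_command(deltas=[[[0,0,0,0,0,-3,4.4],[0,0,0,0,0,-7,4.4],[0,0,0,-3,0,-9,4.4],[0,0,0,-7.5,-0.5,-9,4.4],[0,0,0,-12,-1,-9,4.4],[0,0,0,-16.5,-2,-9,4.4],[0,0,0,-21,-2.5,-9,4.4],[0,0,0,-25.5,-3,-9,4.4],[0,0,0,-30,-3.5,-9,4.4],[0,0,0,-34.5,-4.2,-9,4.4]]])

```text
time: 12.5
ee_pos: [0.4707, -0.1628, 0.12]
ee_rot: [2.221, 2.221, 0.0]
ft_force: [0.3, 0.2, -0.4]
opening: 0.044
grip_force: 0.0
```

Emit:
arm_command(deltas=[[[0,0,0,-4,-0.3,0,4.4],[0,0,0,-7.5,-0.6,0,4.4],[0,0,0,-9.4,-0.6,0,4.4],[0,0,0,-9.4,-0.6,1.5,4.4],[0,0,0,-9.4,-0.6,3,4.4],[0,0,0,-9.4,-0.6,3,4.4],[0,0,0,-9.4,-0.6,3,4.4],[0,0,0,-9.4,-0.6,3,4.4],[0,0,0,-9.4,-0.6,3,4.4],[0,0,0,-9.4,-0.6,3,4.4]]])

```text
time: 13.5
ee_pos: [0.4654, -0.255, 0.0903]
ee_rot: [2.22, 2.221, 0.0]
ft_force: [-0.1, -0.3, 0.5]
opening: 0.0441
grip_force: 0.0
```

```bash
python3 look.py w5
```

```text
13.5 [ 0.46543347 -0.25501308  0.09030812] [2.22018496e+00 2.22097379e+00 1.79315318e-04] 0.04410858020489828
```

View pics/w5.png

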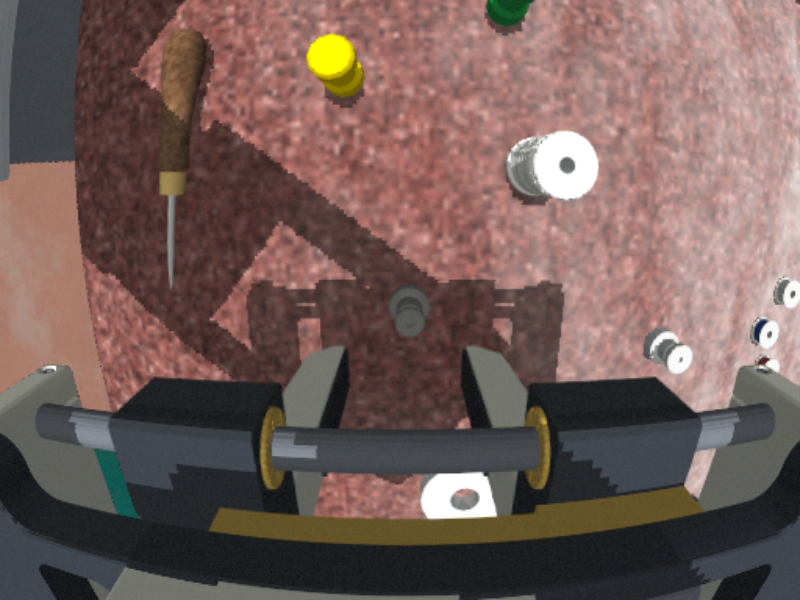

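die_38 (top at 408,322; dark steel) is centred between the fingers. The tape roll and white spool are clear, and die_30 is visible at (670,350). I'll descend and grip.

Emit:
arm_command(deltas=[[[0,0,0,0,0.1,2.5,4.4],[0,0,0,0,0.1,5,4.4],[0,0,0,0,0.1,7,4.4],[0,0,0,0,0.1,8,4.4],[0,0,0,0,0.1,8,4.4],[0,0,0,0,0.1,8,1.4],[0,0,0,0,0.1,8,1.4],[0,0,0,0,0.1,8,1.4],[0,0,0,0,0.1,8,1.4],[0,0,0,0,0.1,8,1.4]]])

```text
time: 14.55
ee_pos: [0.4666, -0.2555, 0.0106]
ee_rot: [2.22, 2.22, 0.0]
ft_force: [0.6, -0.6, 5.7]
opening: 0.0222
grip_force: 15.0
```

Emit:
arm_command(deltas=[[[0,0,0,0,0,-3,1.4],[0,0,0,0,0,-6.5,1.4],[0,0,0,2,0,-9.5,1.4],[0,0,0,6,0.5,-10,1.4],[0,0,0,10.5,1,-10,1.4],[0,0,0,15,1.5,-10,1.4],[0,0,0,19.5,2.5,-10,1.4],[0,0,0,24,3.5,-10,1.4],[0,0,0,28.5,4.5,-10,1.4],[0,0,0,33,5.4,-10,1.4]]])

```text
time: 15.55
ee_pos: [0.52, 0.0769, 0.1097]
ee_rot: [2.221, 2.221, 0.0]
ft_force: [-0.1, -0.1, 0.3]
opening: 0.0221
grip_force: 15.0
```

Emit:
arm_command(deltas=[[[0,0,0,3.5,0,0,1.4],[0,0,0,5.9,0,0,1.4],[0,0,0,5.9,0,0,1.4],[0,0,0,5.9,0,0,1.4],[0,0,0,5.9,0,1,1.4],[0,0,0,5.9,0,2.5,1.4],[0,0,0,5.9,0,2.5,1.4],[0,0,0,5.9,0,2.5,1.4],[0,0,0,5.9,0,2.5,1.4],[0,0,0,5.9,0,2.5,1.4]]])

```text
time: 16.55
ee_pos: [0.5205, 0.1337, 0.0852]
ee_rot: [2.222, 2.22, 0.001]
ft_force: [0.3, 0.5, 0.1]
opening: 0.022
grip_force: 15.0
```

```bash
python3 look.py w6
```

```text
16.55 [0.52050256 0.13367902 0.08520109] [2.22160100e+00 2.22026649e+00 1.18905987e-03] 0.02204367660665915
```

View pics/w6.png

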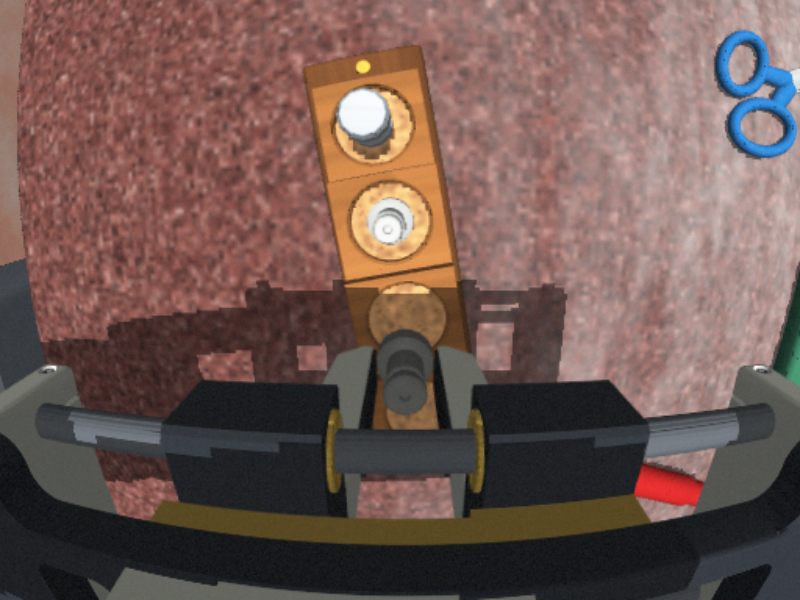

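Dies 53 and 45 stand centred in their pockets. Pocket 2 (407,318) is under die_38. I'll lower it and release.

Emit:
arm_command(deltas=[[[0,0,0,0,0.1,2,1.4],[0,0,0,0,0.1,3.5,1.4],[0,0,0,0,0.1,4.3,1.4],[0,0,0,0,0.1,4.6,1.4],[0,0,0,0,0.1,4.9,1.4],[0,0,0,0,0.1,4.9,1.4],[0,0,0,0,0.1,4.9,1.4],[0,0,0,0,0.1,4.9,3],[0,0,0,0,0.1,4.9,4.4],[0,0,0,0,0.1,4.9,4.4]]])

```text
time: 17.6
ee_pos: [0.5212, 0.134, 0.0359]
ee_rot: [2.221, 2.221, 0.001]
ft_force: [-1.2, 0.5, -0.5]
opening: 0.041
grip_force: 0.0
```

Emit:
arm_command(deltas=[[[0,0,0,0,0,-3,4.4],[0,0,0,0,0,-7,4.4],[0,0,0,-3,1,-8.5,4.4],[0,0,0,-7,2.5,-8.5,4.4],[0,0,0,-11.5,3.5,-8.5,4.4],[0,0,0,-16,4.5,-8.5,4.4],[0,0,0,-20.5,5.5,-8.5,4.4],[0,0,0,-25,6.5,-8.5,4.4],[0,0,0,-29.5,7.5,-8.5,4.4],[0,0,0,-34,9,-8.5,4.4]]])

```text
time: 18.6
ee_pos: [0.6108, -0.2078, 0.1208]
ee_rot: [-2.222, -2.221, 0.0]
ft_force: [0.3, 0.8, 0.4]
opening: 0.044
grip_force: 0.0
```

Emit:
arm_command(deltas=[[[0,0,0,-4,1,0,4.4],[0,0,0,-7.6,1.9,0,4.4],[0,0,0,-7.6,1.9,0,4.4],[0,0,0,-7.6,1.9,1.5,4.4],[0,0,0,-7.6,1.9,3,4.4],[0,0,0,-7.6,1.9,3,4.4],[0,0,0,-7.6,1.9,3,4.4],[0,0,0,-7.6,1.9,3,4.4],[0,0,0,-7.6,1.9,3,4.4],[0,0,0,-7.6,1.9,3,4.4]]])

```text
time: 19.6
ee_pos: [0.6304, -0.2819, 0.0914]
ee_rot: [2.22, 2.221, 0.0]
ft_force: [0.1, 0.5, 0.4]
opening: 0.0439
grip_force: 0.0
```

```bash
python3 look.py w7
```

```text
19.6 [ 0.63038993 -0.2819249   0.09139047] [2.22019126e+00 2.22097942e+00 3.56031047e-04] 0.0438566326346811
```

View pics/w7.png

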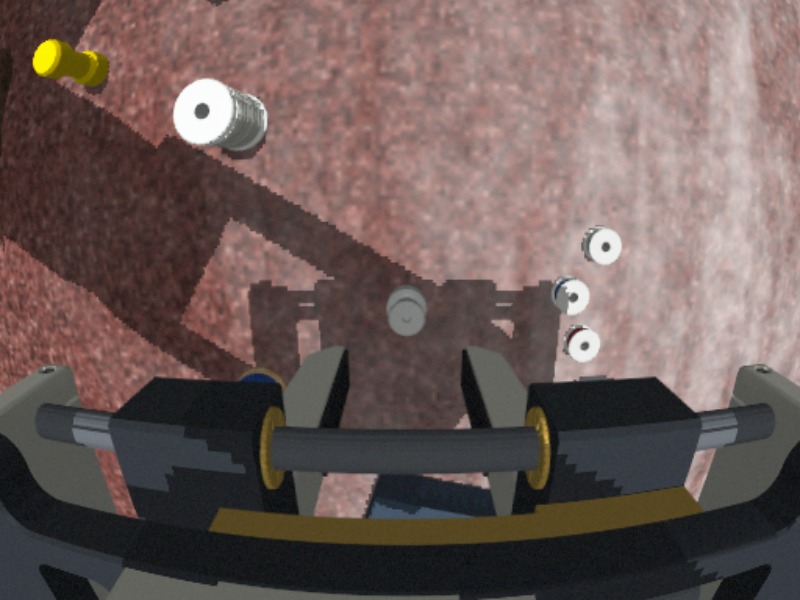

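die_30 (top at 406,316) is centred between the fingers. The bobbins (572+,296) and the blue spool (262,380) are clear of them. I'll descend and grip slightly lower this time.

Emit:
arm_command(deltas=[[[0,0,0,0.1,0,2.5,4.4],[0,0,0,0.1,0,5,4.4],[0,0,0,0.1,0,7,4.4],[0,0,0,0.1,0,8.2,4.4],[0,0,0,0.1,0,8.2,4.4],[0,0,0,0.1,0,8.2,1.4],[0,0,0,0.1,0,8.2,1.4],[0,0,0,0.1,0,8.2,1.4],[0,0,0,0.1,0,8.2,1.4],[0,0,0,0.1,0,8.2,1.4]]])

```text
time: 20.65
ee_pos: [0.6308, -0.2814, 0.01]
ee_rot: [2.22, 2.22, 0.001]
ft_force: [-0.9, -0.8, 4.5]
opening: 0.0221
grip_force: 15.0
```

Emit:
arm_command(deltas=[[[0,0,0,0,0,-3,1.4],[0,0,0,0,0,-6.5,1.4],[0,0,0,2,-0.5,-9.5,1.4],[0,0,0,6,-1.5,-10,1.4],[0,0,0,10.5,-3,-10,1.4],[0,0,0,15,-4.5,-10,1.4],[0,0,0,19.5,-6,-10,1.4],[0,0,0,24,-7.5,-10,1.4],[0,0,0,28.5,-9,-10,1.4],[0,0,0,33,-10.1,-10,1.4]]])

```text
time: 21.65
ee_pos: [0.5277, 0.0507, 0.1088]
ee_rot: [-2.222, -2.221, 0.0]
ft_force: [-0.3, -0.7, 0.8]
opening: 0.0217
grip_force: 15.0
```

Emit:
arm_command(deltas=[[[0,0,0,2.5,0,0,1.4],[0,0,0,3.5,0,0,1.4],[0,0,0,3.5,0,0,1.4],[0,0,0,3.5,0,0,1.4],[0,0,0,3.5,0,1,1.4],[0,0,0,3.5,0,2,1.4],[0,0,0,3.5,0,2,1.4],[0,0,0,3.5,0,2,1.4],[0,0,0,3.5,0,2,1.4],[0,0,0,3.5,0,2,1.4]]])

```text
time: 22.65
ee_pos: [0.5293, 0.0839, 0.0889]
ee_rot: [2.221, 2.221, 0.001]
ft_force: [0.1, -0.2, 0.2]
opening: 0.0219
grip_force: 15.0
```

```bash
python3 look.py w8
```

```text
22.65 [0.52929614 0.08391368 0.08891308] [2.22130934e+00 2.22097071e+00 6.01675545e-04] 0.021936417153659994
```

View pics/w8.png

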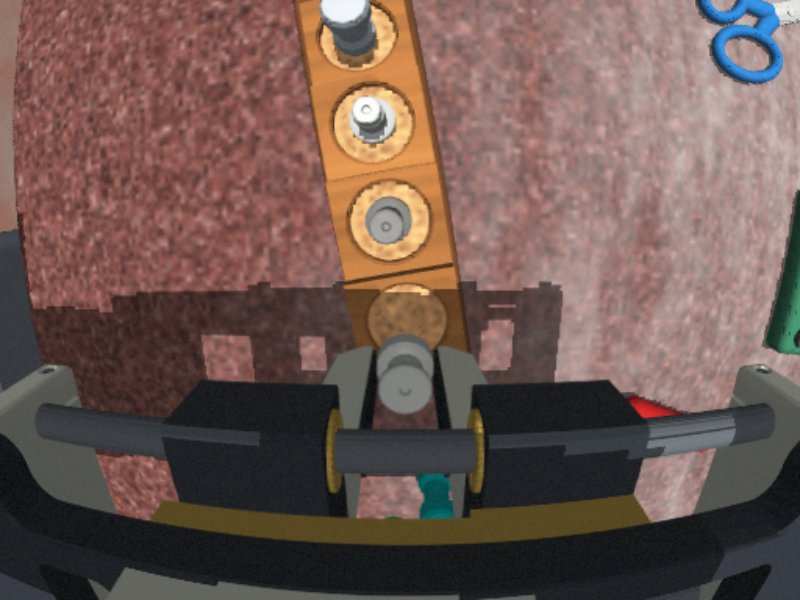

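All three placed dies stand centred. Pocket 1 (407,320) is under die_30. I'll lower it, release and withdraw.

Emit:
arm_command(deltas=[[[0,0,0,0,0.1,2,1.4],[0,0,0,0,0.1,3.2,1.4],[0,0,0,0,0.1,3.9,1.4],[0,0,0,0,0.1,4.2,1.4],[0,0,0,0,0.1,4.5,1.4],[0,0,0,0,0.1,4.5,1.4],[0,0,0,0,0.1,4.5,1.4],[0,0,0,0,0.1,4.5,3],[0,0,0,0,0.1,4.5,4.4],[0,0,0,0,0.1,4.5,4.4]]])

```text
time: 23.7
ee_pos: [0.5301, 0.084, 0.0439]
ee_rot: [2.221, 2.221, 0.0]
ft_force: [1.1, -0.2, -0.3]
opening: 0.0408
grip_force: 0.0
```

Emit:
arm_command(deltas=[[[0,0,0,0,0,-2,4.4],[0,0,0,0,0,-5,4.4],[0,0,0,0,0,-8,4.4],[0,0,0,-3,0,-10,4.4],[0,0,0,-6,0,-12,4.4],[0,0,0,-6,0,-12,4.4],[0,0,0,-6,0,-12,4.4],[0,0,0,-6,0,-12,4.4],[0,0,0,-6,0,-12,4.4],[0,0,0,-6,0,-12,4.4]]])

```text
time: 24.7
ee_pos: [0.5295, 0.0249, 0.1628]
ee_rot: [-2.219, -2.222, 0.001]
ft_force: [0.9, 0.1, 0.4]
opening: 0.0438
grip_force: 0.0
```

```bash
python3 look.py w9
```

```text
24.7 [0.52946317 0.02487163 0.16280689] [-2.21917999e+00 -2.22160917e+00  1.38424028e-03] 0.04384635688701778
```

View pics/w9.png

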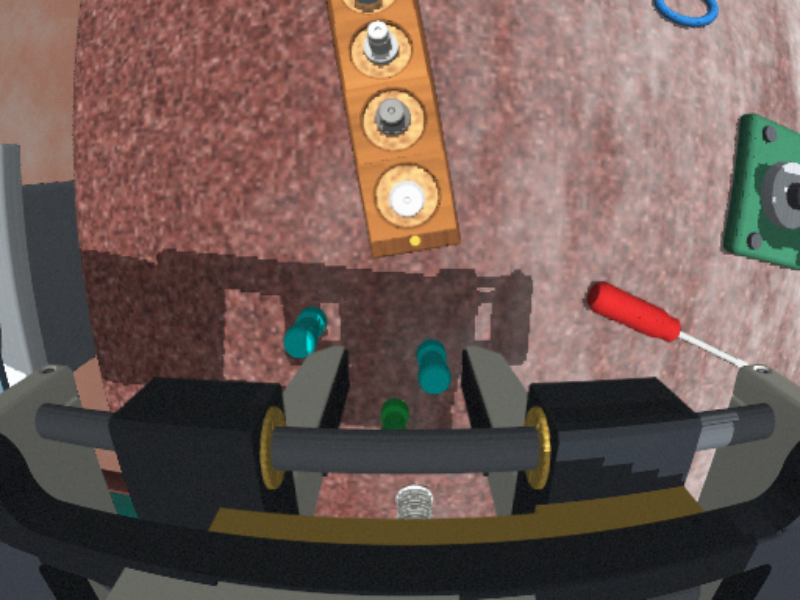

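die_30 stands in pocket 1 (407,198), with 38 (391,112), 45 (378,38) and 53 (368,0) behind it. All are upright and the gripper is clear.

```bash
python3 -c "
from station import env
print(env.hand_in())"
```

```text
the job is handed in; nothing more can be done
None
```

All four dies are in the stand in height order, 53 mm on the lowest step up to 30 mm on the highest. They stood upright in the wrist-camera pictures, the spools were never touched as far as I could tell, and I handed the job in at about 25 s; no verdict came back.

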